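# Slide a loaded vial tray past the glassware into the reader's roller catch

### The job

Slide the vial tray along the worktop, round the things standing in its way, and push it into the loading bay of the reader until its catch has snapped shut on the tray's stud and the tray is fully home. Push gently, keep the tray flat on the worktop with its vials upright in it, and touch neither the bottle, the sample cup nor the cuvette rack with anything.

Things in the scene. Friction and masses are not known exactly. Their poses are not given: they have to be found in the camera images.
- tray: Grey vial tray, loose, 0.22 kg, 120 mm long (x) x 88 wide (y) x 24 high, flat sides: too wide to grasp, made to slide. Origin: centre of its underside; x points to its nose (starts away from the robot, turned up to 0.3 rad), z up. Slippery glide feet. Rear half: plain solid deck. Front half: six square wells 18 mm deep, three with vials whose tops reach z = 56 mm.
- push_face (a point): Middle of the tray's rear face (88 x 24 mm, finely ribbed), 60 mm behind the tray's origin and 12 mm above the worktop.
- stud_tip (a point): Point of the steel striker stud that stands out 21.5 mm from the middle of the tray's nose: 81.5 mm ahead of the tray's origin, 12 mm above the worktop. The stud's neck is 6 mm wide; its head is a spear point, 16 mm wide and 12 mm high, with 45 degree flanks fore and aft.
- reader: White bench reader, fixed, 160 mm deep (x) x 124 wide (y) x 112 high, its sloped display panel rising to 122. Origin: centre of its underside; x points into the bay, away from the robot; z up. The bay opens in the front face (x = -80 mm), 92 mm wide, 78 high, without a floor: the tray slides on the worktop. The adjustment of the reader suffers if the tray is pushed with more than 15 N.
- bay_mouth (a point): Middle of the bay's opening, 12 mm above the worktop. From here two steel guide rails 22 mm high, 92 mm apart, run 26 mm out towards the robot and then flare, 105 mm apart at their tips 44 mm out.
- catch_area (a point): Middle of where the catch may sit in the bay, deep in its shadow, 12 mm above the worktop. Two sprung rollers take the stud's head, hard metal stops lie just behind. Their depth is set inside for long or short trays and is unknown within 36 mm: the tray comes home with its origin at x = -104 to -68 mm of the reader (its rear 48 to 84 mm still out of the front).
- catch_left (a joint): Left roller of the catch inside the reader, m: 0 = closed, 0.004 while the head passes, 0 to 0.002 once snapped shut. Feel: from 11 to 6 mm before home the push rises to 5 to 7 N (more if the fingers also bear down on the tray), then drops as the catch snaps over the head and draws the tray the last 4 to 5 mm home by itself; any further push goes straight into the rigid stops.
- catch_right (a joint): Right roller of the catch, m: same meaning.
- home_switch (a joint): Sprung pin beside the catch, which the tray's nose presses in, m: 0 = no tray, about 0.003 when the tray is fully home.
- reagent_vial_1: Capped vial, 23 mm across, 50 mm high, loose in a tray well. Origin: centre of its underside, z up.
- reagent_vial_2: Another such vial in the tray.
- reagent_vial_4: The third such vial in the tray.
- wash_bottle: White plastic bottle with a screw cap, 70 mm across, 167 mm high, fixed; must not be touched. Origin: centre of its underside.
- sample_cup_1: Sample cup with a screw lid, 50 mm across, 58 mm high, fixed; must not be touched. Origin: centre of its underside.
- cuvette_rack: Clear acrylic rack with cuvettes, 45 mm (x) x 118 mm (y), 50 mm high with the cuvettes, fixed; must not be touched. Origin: centre of its underside.

How it is judged:
By the outcome, as a careful person would: the job done as asked, in the order asked, and still so for the second after the job is handed in, with the robot touching nothing.
It also fails if it takes over 56 s, if anything falls off the work surface, if the arm or the gripper's body presses on something with over 40 N, if the wrist force passes 120 N, or if a joint passes its speed limit or range.

### The arm

A 6-joint arm with a two-finger parallel gripper is mounted at the origin on a cart in front of the work surface, level with it; the furniture and walls round the work are solid. World frame = base frame: x ahead of the robot, y to its left, z up, the work surface at z = 0. Lengths are in mm, angles in rad, forces in N, time in s.
With the tool pointing down it reaches from about 275 to 1000 mm from the base axis. Payload 8.4 kg.
Tool frame: the origin (TCP) lies at the very end of the fingers, on their centre line; the grasp point (between the pads) lies 19 mm behind it; z points along the fingers, y is the line along which they close (so a half turn about z gives the same grasp; the last joint's range is limited). The gripper opens to 85 mm and grips with 20 to 120 N. Pads are 22 mm wide; open, the fingers measure 114 mm over their backs; the gripper's body (76 mm by 85 mm) begins 54 mm behind the grasp point. The pads swing forward as they close: fully open they stand 13 mm farther back than shut.
Start: joints at [-1.112, 0.353, 1.633, -0, 1.155, -0.002], TCP at [277.914, -559.814, 195.381] pointing down, gripper open.
Joint ranges: [-2.63, 2.63], [-0.92, 2.1], [0.06, 2.66], [-1.3, 4.44], [0, 2.69], [-3.02, 3.02]. Speed limits (rad/s): [2.22, 2.22, 2.79, 3.14, 3.14, 3.14].

### API

Orientations are given as [roll, pitch, yaw] about the fixed x, y, z axes, in that order (R = Rz(yaw) Ry(pitch) Rx(roll)).
In Python, from rig import sensors, grab_frame, camera_params, order gives the robot as it stands. The module is installed in compiled form; this text tells all that it offers.
- The arm moves only by the tool move_arm, never from a script. Its argument "motion" is a list of rows, each a list of 7 numbers: the turn, a rotation vector about the tool's x, y, z in shares of 180 degrees (1.0 is 180 degrees), then the shift along the tool's x, y, z in fractions of the full range, 1 being 100 cm, then the finger opening in m, from 0 to 0.0854. A call has 1 to 8 rows; each row is the pose to reach, as a shift and turn from the pose commanded when the call began, along the tool's axes at that moment; what a row does not reach only later rows make up. A row lasts 1/8 s, in which the tool goes at most 62.5 mm and 10.7 degrees, less where a joint would pass 70% of its speed; a pose out of reach is approached as far as the arm can. Shift and turn numbers lie between -1 and 1, and a call with a number outside is refused. A call with a gripper value outside its range is refused whole. The fingers move at their own pace and stop on an object; "grip_force" is the grip in N (left out, the last holds). Time passes only in rows, so rows that repeat a pose let the fingers close. It gives the time, the measured TCP pose, the force, the opening and the grip force at its end, in the units of the state.
- sensors.sense(): the state, without advancing time (a new reading comes with each control period).
- grab_frame(name): name is "side" or "top"; returns (picture, depth): 420x560x3 uint8, red, green, blue; 420x560 float32, mm along the optical axis (not along the pixel's ray), 0 where there is no reading.
- camera_params(name): a dict with "camera_matrix" (3x3 intrinsics, pixels), "world_from_camera" (4x4, takes a point from camera to world coordinates). Camera axes: x right, y down, z forward; pixel columns grow to the right and rows downward; lengths in mm; the calibration is good to about 2 mm. A picture is of the moment at which its call begins. camera_params takes no time and is no camera call.
- order.sign_off(): hands the job in; it is judged then, once.
The state is a dict: "clock": time; "qpos": joint angles; "qvel": joint speeds; "joint_efforts": joint torques, N m; "eef_pos": TCP position; "tcp_rot": TCP orientation; "contact_force": force on the tool from outside, world axes, zero at the start; "wrist_torque": the same for the moment, N m; "opening": opening from 0.0 (shut) to 1.0 (fully open); "grasp_force": force on a finger pad.
Only numpy, scipy, OpenCV 4.12 (cv2) and the standard library are available. Lean on these libraries where they do the work, as an engineer would, in place of code of your own. Each camera call takes 0.05 s, during which the arm holds its last target. There are 200 camera calls.

## Working session

There is one attempt and no reset: what is moved stays moved. The work goes in short steps, Python scripts to look and compute and a tool call to move; the robot and the scene stay as the last step left them, time stands still between calls to the robot, and variables do not carry over. Pictures are saved under pics/ and viewed, at most 12 in all, crops included, and the job is handed in when it is done.

Besides the shell and the picture viewer there is one more tool, called as name(argument=value, ...) on one line, values as JSON. move_arm: Moves the arm, as the interface text tells. Its arguments: {"type":"object","properties":{"motion":{"type":"array","items":{"type":"array","items":{"type":"number"}}},"grip_force":{"type":"number"}},"required":["motion"]}

```bash
mkdir -p pics; cat > h.py <<'E'
import numpy as np, cv2
from rig import sensors, grab_frame, camera_params, order
def cloud(n):
    p,d=grab_frame(n); c=camera_params(n); K=np.array(c["camera_matrix"]); T=np.array(c["world_from_camera"])
    v,u=np.mgrid[:420,:560]
    P=np.stack([(u-K[0,2])/K[0,0]*d,(v-K[1,2])/K[1,1]*d,d,np.ones_like(d)],-1)@T.T
    P=P[...,:3]; P[d==0]=np.nan
    return p,P
E
python3 - <<'E'
from h import *
ims=[]
for n in("side","top"):
    p,P=cloud(n); np.save(n+".npy",P); cv2.imwrite(f"pics/{n}0.png",p[...,::-1])
    c=camera_params(n); print(n,np.round(c["world_from_camera"],3).tolist(),np.round(c["camera_matrix"],1).tolist())
s=sensors.sense();print(s)
E
```

```text
side [[-0.991, -0.062, 0.115, 457.199], [-0.13, 0.598, -0.791, 1058.48], [-0.02, -0.799, -0.601, 634.306], [0.0, 0.0, 0.0, 1.0]] [[473.6, 0.0, 272.2], [0.0, 473.6, 208.2], [0.0, 0.0, 1.0]]
top [[0.024, -0.998, 0.057, 503.024], [-0.999, -0.023, 0.026, 282.625], [-0.025, -0.058, -0.998, 1105.955], [0.0, 0.0, 0.0, 1.0]] [[406.5, 0.0, 285.5], [0.0, 406.5, 212.1], [0.0, 0.0, 1.0]]
{'clock': 0.1, 'qpos': array([-1.11238747e+00,  3.53596866e-01,  1.63402514e+00,  7.46155954e-06,
        1.15522831e+00, -2.38656993e-03]), 'qvel': array([ 0.00193574, -0.00121751, -0.00240377, -0.00131469,  0.00159979,
        0.00164853]), 'joint_efforts': array([ 1.04350569e-03, -6.06361198e+01, -3.42818391e+01,  1.29695870e-06,
        3.90976100e-03, -2.30132798e-05]), 'eef_pos': array([ 277.71798788, -559.39204185,  194.74038252]), 'tcp_rot': array([-3.14033502e+00, -9.82415136e-06,  4.60792405e-01]), 'contact_force': array([-0.26137443,  0.05562047,  0.13436905]), 'wrist_torque': array([-0.0120873 , -0.05108469, -0.04257563]), 'grasp_force': 0.0, 'opening': 0.998383716119755}
```

View pics/side0.png

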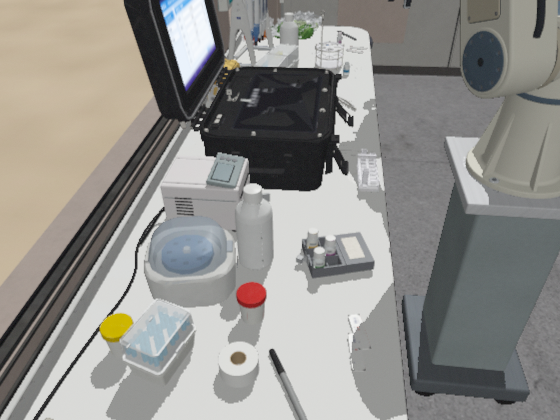

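View pics/top0.png

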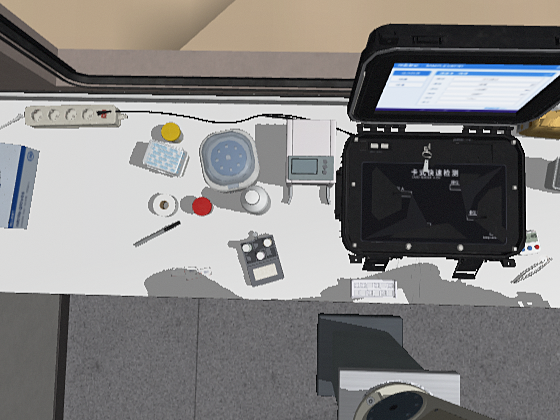

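The side view shows the tray at (338,255), the bottle at (255,230) and the reader at (205,190). The top view shows the tray at (262,258) with its nose up, the bottle at (256,197), the reader at (310,153) with rails down to row 203, the rack at (375,290), and the black case to the right of the reader.

```bash
cat >> h.py <<'E'
def box(P,zr,xr,yr,ch=None):
    m=(P[...,2]>zr[0])&(P[...,2]<zr[1])&(P[...,0]>xr[0])&(P[...,0]<xr[1])&(P[...,1]>yr[0])&(P[...,1]<yr[1])
    return P[m]
def rect(Q):
    return cv2.minAreaRect(Q[:,:2].astype(np.float32))
E
python3 - <<'E'
from h import *
S=np.load("side.npy");T=np.load("top.npy")
for n,P in(("top",T),("side",S)):
    for nm,z,x,y in [("tray",(15,32),(300,480),(240,430)),("vials",(48,64),(300,480),(240,430)),("table",(-8,8),(300,500),(450,600)),
      ("rails",(12,32),(480,580),(120,310)),("reader",(85,135),(480,800),(120,310)),("bottle",(60,180),(480,640),(300,440)),("rack",(20,60),(270,370),(-20,170)),("case",(40,160),(380,600),(-60,170))]:
        Q=box(P,z,x,y)
        if len(Q)>5:
            r=rect(Q); print(n,nm,len(Q),"med",np.round(np.median(Q,0),1),"rect",np.round(r[0],1),np.round(r[1],1),round(r[2],1),"pct",np.round(np.percentile(Q,[1,99],axis=0),0).tolist())
p=cv2.imread("pics/top0.png")
cv2.imwrite("pics/crop1.png",cv2.resize(p[110:310,210:410],None,fx=3,fy=3,interpolation=cv2.INTER_CUBIC))
E
```

```text
top tray 947 med [412.7 366.   23.8] rect [432.5 371. ] [118.3  88.6] 16.4 pct [[370.0, 318.0, 18.0], [477.0, 424.0, 28.0]]
top vials 115 med [463.  378.9  55.1] rect [459.8 384.4] [38.6 72.3] 1.6 pct [[441.0, 351.0, 49.0], [480.0, 421.0, 59.0]]
top table 3462 med [4.135e+02 5.249e+02 2.000e-01] rect [413.4 525. ] [149.8 173.3] 89.9 pct [[330.0, 452.0, -5.0], [498.0, 598.0, 7.0]]
top reader 3510 med [704.3 242.1 109.3] rect [643.6 227.7] [192.1 305.9] 83.9 pct [[524.0, 153.0, 94.0], [791.0, 308.0, 128.0]]
top bottle 810 med [592.4 386.6 128.1] rect [597.9 370.1] [ 84.1 139.6] 0.0 pct [[557.0, 306.0, 64.0], [639.0, 438.0, 169.0]]
top rack 268 med [358.2  79.   23.9] rect [357.3  76.3] [ 25.8 117.5] 0.3 pct [[346.0, 18.0, 20.0], [369.0, 135.0, 52.0]]
top case 6159 med [525.2  57.7 144.7] rect [490.3  55. ] [219.4 229.8] 0.0 pct [[438.0, -57.0, 52.0], [598.0, 167.0, 150.0]]
side tray 1468 med [415.1 382.4  23.5] rect [432.9 373.2] [119.9  90.4] 17.5 pct [[368.0, 321.0, 15.0], [478.0, 429.0, 31.0]]
side vials 206 med [461.8 384.5  54.3] rect [458.3 387.4] [39.5 73.1] 3.4 pct [[439.0, 354.0, 48.0], [480.0, 423.0, 57.0]]
side table 7282 med [ 4.123e+02  5.336e+02 -3.000e-01] rect [413. 525.] [174. 150.] 0.0 pct [[329.0, 452.0, -3.0], [498.0, 599.0, 5.0]]
side rails 287 med [529.4 160.9  21.6] rect [528.9 160.3] [101.5  16.8] 8.7 pct [[482.0, 149.0, 12.0], [578.0, 165.0, 32.0]]
side reader 4445 med [667.  212.2 108.3] rect [641.9 230.2] [189.1 306. ] 83.5 pct [[485.0, 157.0, 86.0], [788.0, 309.0, 134.0]]
side bottle 2090 med [587.8 409.9 113.2] rect [597.4 370.1] [ 84.8 139.8] 0.2 pct [[556.0, 307.0, 61.0], [639.0, 436.0, 167.0]]
side rack 281 med [357.7  91.1  29.1] rect [357.4  78.5] [ 26.4 120.2] 1.0 pct [[344.0, 19.0, 20.0], [370.0, 138.0, 51.0]]
side case 4450 med [515.6 122.5 143.4] rect [490.  55.] [219.9 230. ] 0.0 pct [[433.0, -55.0, 42.0], [598.0, 170.0, 149.0]]
```

View pics/crop1.png

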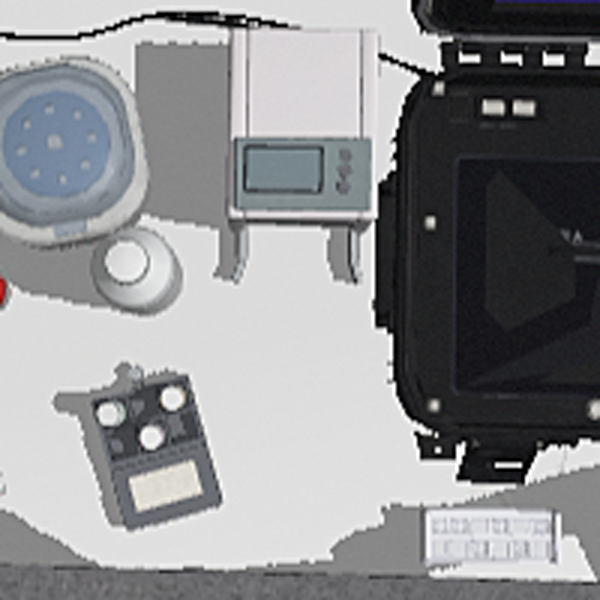

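```bash
python3 - <<'E'
from h import *
S=np.load("side.npy");T=np.load("top.npy")
for n,P in(("top",T),("side",S)):
    Q=box(P,(104,117),(560,840),(165,305)); Q=Q[Q[:,0]>600]
    r=rect(Q); print(n,"reader top",len(Q),np.round(np.percentile(Q,[0.5,99.5],axis=0)),np.round(r[0],1),np.round(r[1],1),round(r[2],2))
    # front edge of the panel/top & side edges per x slice
    R=box(P,(60,130),(560,840),(165,305))
    for x in range(620,800,20):
        q=R[(R[:,0]>x)&(R[:,0]<x+20)&(R[:,2]>100)]
        if len(q)>5: print(x,np.round(np.percentile(q[:,1],[1,99]),1),round(np.median(q[:,2])),end=' | ')
    print()
    for y in range(165,305,20):
        q=R[(R[:,1]>y)&(R[:,1]<y+20)]
        if len(q)>5: print(y,np.round(np.percentile(q[:,0],[1]),1),end=' | ')
    print()
    Q=box(P,(14,30),(570,632),(170,320)); 
    for a,b in((170,215),(245,320)):
        q=Q[(Q[:,1]>a)&(Q[:,1]<b)]
        for x in range(570,632,8):
            w=q[(q[:,0]>=x)&(q[:,0]<x+8)]
            if len(w)>1: print(n,"rail",x,len(w),np.round([w[:,1].min(),w[:,1].max(),np.median(w[:,2])],1))
    Q=box(P,(135,175),(540,660),(330,430)); print(n,"cap",np.round(np.median(Q,0),1),rect(Q)[:2])
    Q=box(P,(30,90),(540,620),(320,385)); print(n,"bottle body miny,minx",np.round(np.percentile(Q,[1,99],axis=0)))
    Q=box(P,(3,60),(300,400),(-20,170)); print(n,"rack",np.round(np.percentile(Q,[1,99],axis=0)))
E
```

```text
top reader top 2216 [[635. 177. 104.]
 [792. 305. 117.]] [713.3 240.3] [158.7 130.5] 0.42
620 [191.2 304. ] 106 | 640 [177.3 302.8] 114 | 660 [175.3 303. ] 118 | 680 [189.6 303.4] 121 | 700 [189.8 304.2] 108 | 720 [190.5 304.6] 107 | 740 [190.8 302.7] 108 | 760 [191.1 303. ] 108 | 780 [191.5 303.5] 107 | 
165 [560.8] | 185 [610.9] | 205 [633.1] | 225 [632.8] | 245 [633.9] | 265 [633.9] | 285 [633.8] | 
top rail 586 5 [193.3 198.8  21.4]
top rail 594 7 [196.  201.3  21.3]
top rail 602 8 [196.2 203.7  22. ]
top rail 610 12 [195.7 204.4  21. ]
top rail 618 12 [196.2 204.5  21.6]
top rail 626 8 [196.4 204.4  20.3]
top rail 586 4 [302.8 305.4  19.2]
top rail 594 8 [300.2 305.7  19.1]
top rail 602 9 [297.8 303.3  19.9]
top rail 610 9 [297.9 303.4  21.4]
top rail 618 9 [298.1 303.6  21.5]
top rail 626 6 [298.2 303.6  24.6]
top cap [588.3 386.1 165.6] ((589.4884033203125, 388.03656005859375), (41.840274810791016, 44.06673049926758))
top bottle body miny,minx [[556. 353.  31.]
 [606. 383.  88.]]
top rack [[341.   7.   3.]
 [396. 136.  52.]]
side reader top 1963 [[606. 166. 104.]
 [791. 305. 117.]] [697.2 235.2] [139.8 190.3] 89.74
620 [166.9 303.7] 107 | 640 [166.9 304.4] 114 | 660 [168.  304.4] 118 | 680 [166.7 304.6] 120 | 700 [165.7 304.3] 107 | 720 [168.6 304.1] 107 | 740 [194.5 303.2] 107 | 760 [192.4 303.4] 107 | 780 [194.6 302.6] 107 | 
165 [560.5] | 185 [564.6] | 205 [632.4] | 225 [632.7] | 245 [632.7] | 265 [632.6] | 285 [632.6] | 
side rail 586 13 [193.8 201.9  19.6]
side rail 594 12 [192.6 204.3  19.1]
side rail 602 4 [198. 203.  20.]
side cap [587.5 399.4 156.2] ((589.9781494140625, 390.6790466308594), (35.97626876831055, 42.36244583129883))
side bottle body miny,minx [[555. 380.  48.]
 [556. 385.  56.]]
side rack [[344.  20.   4.]
 [390. 138.  51.]]
```

```bash
cat >> h.py <<'E'
from scipy.spatial.transform import Rotation as Ro
def plan(*ts):
    s=sensors.sense(); R=Ro.from_euler('xyz',s['tcp_rot']); p=s['eef_pos']
    print('t',round(s['clock'],2),'pos',np.round(p,1),'rot',np.round(s['tcp_rot'],3),'F',np.round(s['contact_force'],1))
    for x,y,z,w in ts:
        d=R.inv().apply(np.array([x,y,z])-p)/1000
        r=(R.inv()*Ro.from_euler('xyz',[np.pi,0,w])).as_rotvec()
        print('turn',np.round(r,3),'shift',np.round(d,4))
E
python3 -c "
from h import *
plan((416,439,195,1.866),(416,439,60,1.866),(416,439,4,1.866))"
```

```text
t 0.1 pos [ 277.7 -559.4  194.7] rot [-3.14  -0.     0.461] F [-0.3  0.1  0.1]
turn [-1.000e-03 -1.000e-03 -1.405e+00] shift [ 5.678e-01 -8.328e-01  8.000e-04]
turn [-1.000e-03 -1.000e-03 -1.405e+00] shift [ 0.5678 -0.8326  0.1358]
turn [-1.000e-03 -1.000e-03 -1.405e+00] shift [ 0.5678 -0.8325  0.1918]
```

The manual's scale: turns go in shares of 180 degrees. Converting my numbers, -1.405 rad / 3.1416 = -0.4472.

move_arm(motion=[[0,0,-0.4472,0.568,-0.833,0,0.06],[0,0,-0.4472,0.568,-0.833,0,0.06],[0,0,-0.4472,0.568,-0.833,0,0.06],[0,0,-0.4472,0.568,-0.833,0,0.06],[0,0,-0.4472,0.568,-0.833,0,0.06],[0,0,-0.4472,0.568,-0.833,0,0.06],[0,0,-0.4472,0.568,-0.833,0,0.06],[0,0,-0.4472,0.568,-0.833,0,0.06]])

```text
clock: 1.1
eef_pos: [346.4, -62.7, 195.5]
tcp_rot: [3.141, 0.0, 1.87]
contact_force: [1.4, -0.0, 0.3]
opening: 0.704
grasp_force: 0.0
```

```bash
python3 -c "
from h import *
plan((416,439,195,1.866))"
```

```text
t 1.1 pos [346.4 -62.7 195.5] rot [3.141 0.    1.87 ] F [ 1.4 -0.   0.3]
turn [0.001 0.    0.004] shift [0.459  0.2142 0.0005]
```

Scaled: 0.004 rad / 3.1416 = 0.0013.

move_arm(motion=[[0,0,0.0013,0.459,0.214,0,0.06],[0,0,0.0013,0.459,0.214,0,0.06],[0,0,0.0013,0.459,0.214,0,0.06],[0,0,0.0013,0.459,0.214,0,0.06],[0,0,0.0013,0.459,0.214,0,0.06],[0,0,0.0013,0.459,0.214,0,0.06],[0,0,0.0013,0.459,0.214,0,0.06],[0,0,0.0013,0.459,0.214,0,0.06]])

```text
clock: 2.1
eef_pos: [416.7, 432.5, 195.0]
tcp_rot: [-3.141, 0.0, 1.862]
contact_force: [1.5, 0.2, 0.8]
opening: 0.704
grasp_force: 0.0
```

```bash
python3 -c "
from h import *
plan((416,439,60,1.866),(416,439,4,1.866))"
```

```text
t 2.1 pos [416.7 432.5 195. ] rot [-3.141  0.     1.862] F [1.5 0.2 0.8]
turn [-0.     0.    -0.004] shift [0.0065 0.0012 0.135 ]
turn [-0.     0.    -0.004] shift [0.0065 0.0013 0.191 ]
```

move_arm(motion=[[0,0,0,0.002,0,0,0.06],[0,0,0,0.002,0,0.04,0.06],[0,0,0,0.002,0,0.08,0.06],[0,0,0,0.002,0,0.12,0.06],[0,0,0,0.002,0,0.135,0.06],[0,0,0,0.002,0,0.135,0.06]])

```text
clock: 2.85
eef_pos: [416.0, 431.6, 60.0]
tcp_rot: [-3.14, 0.001, 1.862]
contact_force: [0.2, 1.2, 0.4]
opening: 0.703
grasp_force: 0.0
```

```bash
python3 - <<'E'
from h import *
plan((416,439,4,1.866))
p,P=cloud("side"); np.save("side1.npy",P)
Q=box(P,(30,140),(340,500),(400,480))
for x in range(340,500,8):
    q=Q[(Q[:,0]>x)&(Q[:,0]<=x+8)]
    if len(q)>2: print(x,len(q),np.round([q[:,2].min(),q[:,2].max(),q[:,1].max()]))
cv2.imwrite("pics/s1.png",cv2.resize(p[150:300,240:440,::-1],None,fx=4,fy=4,interpolation=cv2.INTER_CUBIC))
E
```

```text
t 2.85 pos [416.  431.6  60. ] rot [-3.140e+00  1.000e-03  1.862e+00] F [0.2 1.2 0.4]
turn [-0.002  0.001 -0.004] shift [0.0071 0.0022 0.056 ]
364 11 [113. 136. 428.]
372 63 [105. 139. 435.]
380 118 [101. 140. 435.]
388 10 [103. 128. 417.]
436 41 [104. 139. 454.]
444 73 [102. 140. 456.]
452 65 [ 30. 140. 453.]
460 73 [ 31.  57. 424.]
468 73 [ 30.  57. 424.]
476 10 [ 30.  54. 417.]
```

View pics/s1.png

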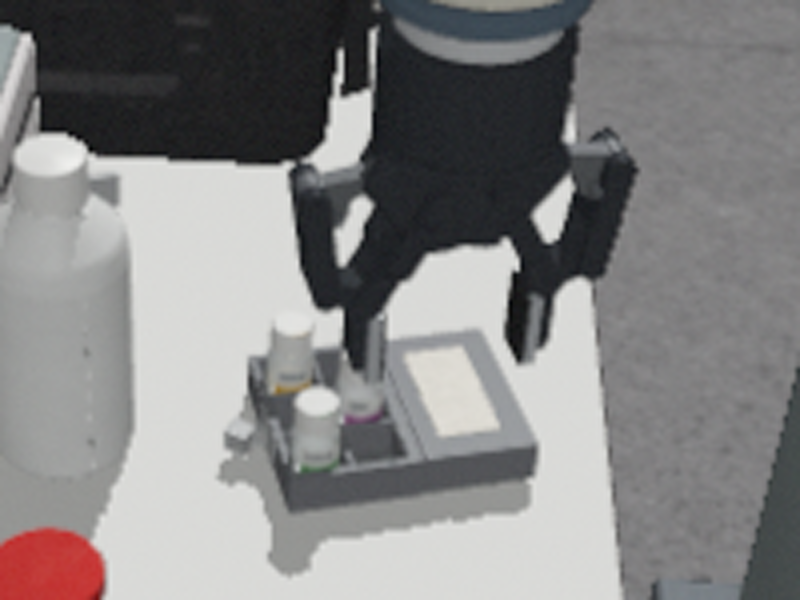

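```bash
python3 - <<'E'
from h import *
c=camera_params("side"); K=np.array(c["camera_matrix"]);T=np.array(c["world_from_camera"])
for u,v in((371.5,239.5),(330,242),(368,239)):
    r=T[:3,:3]@np.linalg.inv(K)@[u,v,1]; o=T[:3,3]
    # plane through TCP containing tool y & z; normal = tool x at yaw 1.862
    n=np.array([np.cos(1.862),np.sin(1.862),0]); s=(n@([416,431.6,60]-o))/(n@r); print(np.round(o+s*r,1))
E
```

```text
[378.1 420.2  95.5]
[449.1 441.5 101.6]
[384.3 422.1  97.7]
```

move_arm(motion=[[0,0,0,0.004,0.002,0.02,0.06],[0,0,0,0.004,0.002,0.04,0.06],[0,0,0,0.004,0.002,0.052,0.06],[0,0,0,0.004,0.002,0.052,0.06]])

```text
clock: 3.4
eef_pos: [416.3, 436.0, 6.9]
tcp_rot: [-3.139, 0.001, 1.862]
contact_force: [0.1, -0.1, 0.3]
opening: 0.701
grasp_force: 0.0
```

```bash
python3 - <<'E'
from h import *
plan((416,439,4,1.866))
p,P=cloud("side")
Q=box(P,(3,90),(340,500),(422,480))
for x in range(340,500,8):
    q=Q[(Q[:,0]>x)&(Q[:,0]<=x+8)]
    if len(q)>2: print(x,len(q),np.round([q[:,2].min(),q[:,2].max(),q[:,1].max()]))
cv2.imwrite("pics/s2.png",cv2.resize(p[150:300,240:440,::-1],None,fx=4,fy=4,interpolation=cv2.INTER_CUBIC))
E
```

```text
t 3.4 pos [416.3 436.    6.9] rot [-3.139e+00  1.000e-03  1.862e+00] F [ 0.1 -0.1  0.3]
turn [-0.002  0.001 -0.004] shift [0.003  0.0006 0.0029]
364 7 [ 57.  90. 435.]
372 60 [ 50.  89. 439.]
380 103 [ 48.  90. 440.]
436 37 [ 12.  90. 459.]
444 91 [  4.  90. 460.]
452 84 [  3.  89. 459.]
460 58 [  3.  52. 430.]
468 59 [  3.  56. 433.]
476 24 [  4.  26. 432.]
```

View pics/s2.png

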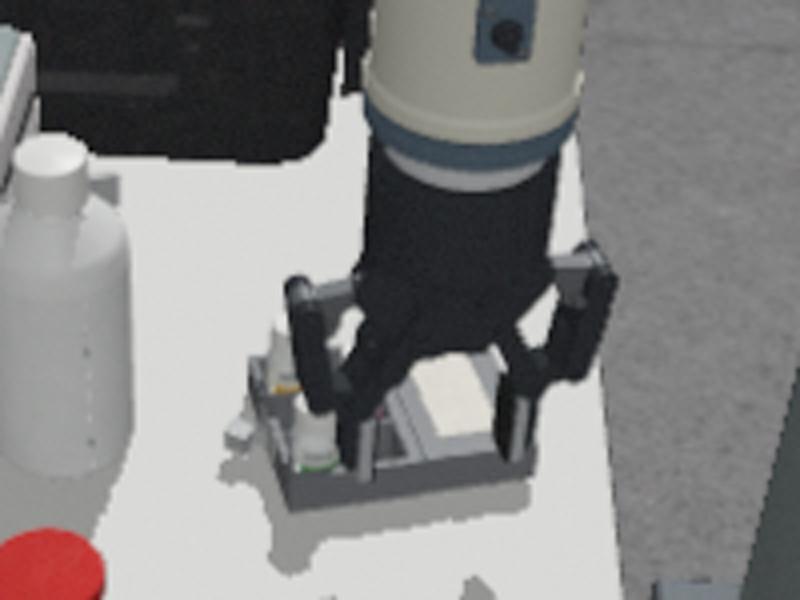

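```bash
python3 - <<'E'
from h import *
p,P=cloud("side")
for u in (326,330,333,365,368,371):
    print(u,[(v,np.round(P[v,u]).tolist(),int(p[v,u].mean())) for v in range(248,276,3)])
c=camera_params("side")
K=np.array(c["camera_matrix"]);T=np.array(c["world_from_camera"])
for X in ([[416.3,436,7]]):
    q=np.linalg.inv(T)@[*X,1]; print("TCP px",(K@q[:3]/q[2])[:2])
E
```

```text
326 [(248, [455.0, 459.0, 103.0], 40), (251, [455.0, 456.0, 93.0], 37), (254, [455.0, 455.0, 86.0], 39), (257, [454.0, 455.0, 79.0], 35), (260, [454.0, 456.0, 73.0], 42), (263, [454.0, 456.0, 66.0], 39), (266, [453.0, 456.0, 59.0], 59), (269, [453.0, 424.0, 21.0], 85), (272, [452.0, 423.0, 11.0], 86), (275, [452.0, 424.0, 5.0], 86)]
330 [(248, [449.0, 460.0, 105.0], 38), (251, [448.0, 461.0, 98.0], 39), (254, [448.0, 460.0, 91.0], 47), (257, [448.0, 459.0, 83.0], 109), (260, [447.0, 458.0, 76.0], 114), (263, [447.0, 458.0, 68.0], 122), (266, [446.0, 459.0, 62.0], 122), (269, [446.0, 459.0, 55.0], 120), (272, [445.0, 422.0, 12.0], 84), (275, [445.0, 421.0, 3.0], 101)]
333 [(248, [444.0, 458.0, 103.0], 39), (251, [443.0, 457.0, 95.0], 46), (254, [443.0, 452.0, 84.0], 96), (257, [442.0, 457.0, 81.0], 90), (260, [442.0, 457.0, 75.0], 62), (263, [442.0, 457.0, 68.0], 60), (266, [441.0, 456.0, 60.0], 93), (269, [441.0, 457.0, 54.0], 73), (272, [439.0, 420.0, 10.0], 83), (275, [439.0, 419.0, 1.0], 116)]
365 [(248, [387.0, 423.0, 77.0], 24), (251, [387.0, 426.0, 73.0], 29), (254, [387.0, 427
[... 257 characters left out ...]
[383.0, 431.0, 85.0], 40), (251, [383.0, 437.0, 83.0], 44), (254, [383.0, 438.0, 77.0], 69), (257, [382.0, 438.0, 71.0], 87), (260, [382.0, 439.0, 65.0], 111), (263, [381.0, 438.0, 56.0], 127), (266, [375.0, 400.0, 14.0], 84), (269, [375.0, 401.0, 7.0], 96), (272, [373.0, 398.0, -4.0], 148), (275, [374.0, 407.0, -3.0], 149)]
371 [(248, [379.0, 437.0, 90.0], 37), (251, [378.0, 439.0, 85.0], 114), (254, [378.0, 437.0, 77.0], 107), (257, [376.0, 433.0, 66.0], 72), (260, [376.0, 433.0, 59.0], 40), (263, [370.0, 399.0, 21.0], 85), (266, [370.0, 400.0, 14.0], 85), (269, [369.0, 398.0, 5.0], 125), (272, [368.0, 399.0, -2.0], 149), (275, [368.0, 408.0, -2.0], 148)]
TCP px [345.38795018 280.484742  ]
```

The image shows both fingertips at rows ~263–270. By depth they stand about 45–50 mm above the worktop, higher than the reported TCP, so I lower in stages and watch the force.

move_arm(motion=[[0,0,0,0.003,0,0.008,0.06],[0,0,0,0.003,0,0.016,0.06],[0,0,0,0.003,0,0.016,0.06]])

```text
clock: 3.88
eef_pos: [415.8, 439.2, -8.4]
tcp_rot: [-3.14, 0.001, 1.862]
contact_force: [-0.5, -0.1, 0.8]
opening: 0.703
grasp_force: 0.0
```

```bash
python3 - <<'E'
from h import *
plan((416,439,4,1.866))
p,P=cloud("side")
np.save('s.npy',P)
for u in (327,330,333,365,368,371):
    print(u,[(v,np.round(P[v,u]).tolist(),int(p[v,u].mean())) for v in range(260,290,3)])
cv2.imwrite("pics/s3.png",cv2.resize(p[150:300,240:440,::-1],None,fx=4,fy=4,interpolation=cv2.INTER_CUBIC))
E
```

```text
t 3.88 pos [415.8 439.2  -8.4] rot [-3.140e+00  1.000e-03  1.862e+00] F [-0.5 -0.1  0.8]
turn [-0.001  0.001 -0.004] shift [-0.0003  0.0001 -0.0124]
327 [(260, [452.0, 463.0, 79.0], 35), (263, [452.0, 459.0, 69.0], 36), (266, [452.0, 458.0, 61.0], 38), (269, [451.0, 458.0, 54.0], 40), (272, [451.0, 458.0, 47.0], 39), (275, [450.0, 459.0, 40.0], 77), (278, [450.0, 426.0, -0.0], 148), (281, [449.0, 434.0, -1.0], 147), (284, [449.0, 442.0, 1.0], 180), (287, [449.0, 449.0, -0.0], 216)]
330 [(260, [447.0, 462.0, 79.0], 35), (263, [447.0, 461.0, 71.0], 73), (266, [446.0, 458.0, 61.0], 110), (269, [446.0, 461.0, 57.0], 117), (272, [446.0, 462.0, 50.0], 119), (275, [445.0, 461.0, 42.0], 126), (278, [444.0, 425.0, -1.0], 137), (281, [444.0, 432.0, -1.0], 149), (284, [444.0, 441.0, -0.0], 191), (287, [443.0, 447.0, -1.0], 216)]
333 [(260, [442.0, 461.0, 79.0], 48), (263, [442.0, 460.0, 71.0], 113), (266, [441.0, 460.0, 64.0], 84), (269, [441.0, 460.0, 56.0], 63), (272, [441.0, 460.0, 50.0], 54), (275, [440.0, 459.0, 41.0], 81), (278, [439.0, 423.0, -2.0], 148), (281, [438.0, 433.0, 0.0], 147),
[... 387 characters left out ...]
 442.0, 0.0], 216)]
368 [(260, [382.0, 440.0, 65.0], 67), (263, [381.0, 442.0, 60.0], 85), (266, [380.0, 442.0, 52.0], 112), (269, [379.0, 440.0, 44.0], 126), (272, [379.0, 440.0, 36.0], 125), (275, [374.0, 411.0, 1.0], 148), (278, [374.0, 418.0, 0.0], 180), (281, [375.0, 425.0, -0.0], 216), (284, [375.0, 434.0, 1.0], 217), (287, [375.0, 440.0, -0.0], 216)]
371 [(260, [376.0, 439.0, 65.0], 95), (263, [375.0, 436.0, 55.0], 69), (266, [374.0, 435.0, 46.0], 39), (269, [374.0, 437.0, 41.0], 114), (272, [368.0, 401.0, -0.0], 149), (275, [368.0, 406.0, -3.0], 148), (278, [369.0, 417.0, 0.0], 217), (281, [369.0, 424.0, -1.0], 216), (284, [369.0, 432.0, -1.0], 216), (287, [370.0, 440.0, -0.0], 216)]
```

move_arm(motion=[[0,0,0,0,0,0.008,0.06],[0,0,0,0,0,0.016,0.06],[0,0,0,0,0,0.022,0.06],[0,0,0,0,0,0.024,0.06],[0,0,0,0,0,0.024,0.06]])

```text
clock: 4.55
eef_pos: [416.2, 439.6, -31.8]
tcp_rot: [-3.141, 0.0, 1.862]
contact_force: [0.4, 0.4, -0.2]
opening: 0.704
grasp_force: 0.0
```

```bash
cat >> h.py <<'E'
def tips(P,x=(340,500),y=(430,480)):
    # lowest finger points seen from the side, above table noise
    pass
E
python3 - <<'E'
from h import *
# target tray pose (505,250.5,0); side-push tool pose then: (508,250.5+44+11,yaw pi/2)
plan((508,306,-32,1.571))
p,P=cloud("side")
for u in (327,330,333,365,368,371):
    print(u,[(v,np.round(P[v,u]).tolist(),int(p[v,u].mean())) for v in range(272,294,3)])
cv2.imwrite("pics/s4.png",cv2.resize(p[150:300,240:440,::-1],None,fx=4,fy=4,interpolation=cv2.INTER_CUBIC))
E
```

```text
t 4.55 pos [416.2 439.6 -31.8] rot [-3.141  0.     1.862] F [ 0.4  0.4 -0.2]
turn [-0.     0.     0.291] shift [-0.1543  0.0496  0.0002]
327 [(272, [451.0, 464.0, 52.0], 37), (275, [450.0, 458.0, 39.0], 35), (278, [450.0, 458.0, 32.0], 38), (281, [450.0, 457.0, 23.0], 42), (284, [449.0, 459.0, 18.0], 104), (287, [449.0, 450.0, 0.0], 197), (290, [449.0, 456.0, -0.0], 147), (293, [448.0, 466.0, 2.0], 148)]
330 [(272, [446.0, 463.0, 52.0], 61), (275, [445.0, 461.0, 43.0], 127), (278, [445.0, 459.0, 34.0], 127), (281, [445.0, 460.0, 27.0], 125), (284, [444.0, 462.0, 22.0], 124), (287, [444.0, 461.0, 13.0], 185), (290, [443.0, 456.0, -0.0], 216), (293, [443.0, 463.0, 0.0], 176)]
333 [(272, [439.0, 421.0, 11.0], 79), (275, [440.0, 458.0, 40.0], 89), (278, [439.0, 425.0, -1.0], 130), (281, [438.0, 433.0, 0.0], 149), (284, [438.0, 442.0, 1.0], 216), (287, [438.0, 446.0, -2.0], 216), (290, [438.0, 454.0, -2.0], 216), (293, [438.0, 463.0, -0.0], 216)]
365 [(272, [384.0, 438.0, 34.0], 28), (275, [383.0, 440.0, 29.0], 38), (278, [383.0, 442.0, 23.0], 55), (281, [382.0, 443.0, 17.0], 85), (284, [380.0, 435.0, 1.0], 216), (287, [380.0, 441.0, -0.0], 147), (290, [380.0, 447.0, -2.0], 148), (293, [381.0, 455.0, -1.0], 147)]
368 [(272, [379.0, 443.0, 39.0], 123), (275, [378.0, 441.0, 30.0], 116), (278, [377.0, 442.0, 24.0], 120), (281, [376.0, 440.0, 14.0], 187), (284, [375.0, 434.0, 1.0], 215), (287, [375.0, 441.0, -0.0], 216), (290, [375.0, 448.0, -1.0], 175), (293, [375.0, 454.0, -2.0], 175)]
371 [(272, [373.0, 436.0, 33.0], 55), (275, [372.0, 436.0, 25.0], 81), (278, [369.0, 418.0, 1.0], 203), (281, [369.0, 426.0, 1.0], 216), (284, [369.0, 432.0, -1.0], 216), (287, [370.0, 440.0, -0.0], 216), (290, [370.0, 447.0, -1.0], 217), (293, [370.0, 455.0, 0.0], 216)]
```

View pics/s4.png

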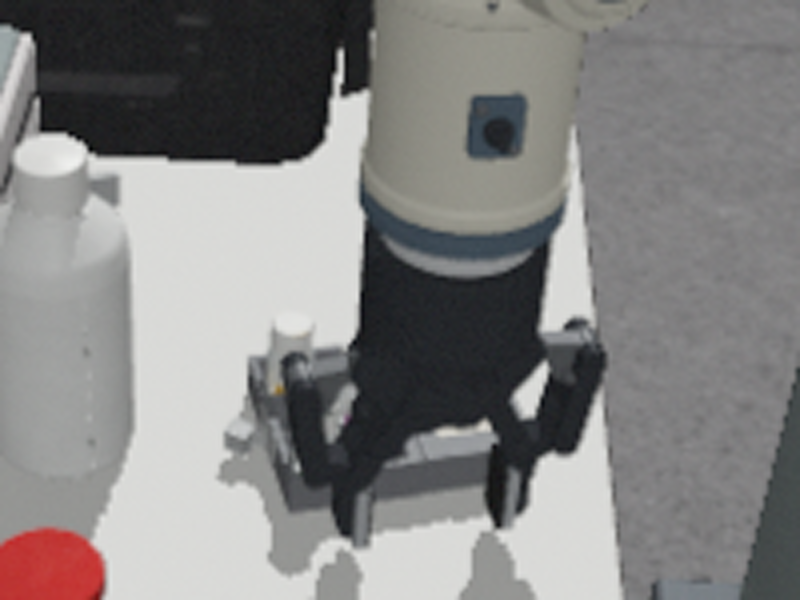

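The fingertips are now at crop rows ~525–540, about 14 mm above the worktop and just left of the tray's side. I work out the side-push rows next.

```bash
cat >> h.py <<'E'
def rows(ts,z):
    s=sensors.sense(); R=Ro.from_euler('xyz',s['tcp_rot']); p=s['eef_pos']
    for x,y,w in ts:
        d=R.inv().apply(np.array([x,y,z])-p)/1000
        r=(R.inv()*Ro.from_euler('xyz',[np.pi,0,w])).as_rotvec()
        print([0,0,round(r[2],3)]+np.round(d,4).tolist())
def side(s,gap=0):
    w=.295*(1-s); x=432.7+36.8*(s-s*s/2); y=372-121.5*s
    c,n=np.cos(w),np.sin(w); b=55+gap
    return x+3.8*c-b*n, y+3.8*n+b*c, w+np.pi/2
E
python3 - <<'E'
from h import *
rows([side(0,10),side(0,5),side(0,1)]+[side(s) for s in (.03,.08,.14,.2,.26)],-36)
E
```

```text
[0, 0, np.float64(-0.004), -0.0046, -0.0002, 0.0044]
[0, 0, np.float64(-0.004), -0.0096, -0.0002, 0.0044]
[0, 0, np.float64(-0.004), -0.0136, -0.0002, 0.0044]
[0, 0, np.float64(0.005), -0.0184, 0.0003, 0.0044]
[0, 0, np.float64(0.02), -0.0248, 0.0011, 0.0044]
[0, 0, np.float64(0.037), -0.0324, 0.0018, 0.0044]
[0, 0, np.float64(0.055), -0.04, 0.0025, 0.0044]
[0, 0, np.float64(0.073), -0.0476, 0.003, 0.0044]
```

Scaled: 0.073 rad / 3.1416 = 0.0232.

move_arm(motion=[[0,0,0,-0.005,0,0.003,0.06],[0,0,0,-0.01,0,0.004,0.06],[0,0,0,-0.014,0,0.004,0.06],[0,0,0.0016,-0.0185,0,0.004,0.06],[0,0,0.0064,-0.025,0.001,0.004,0.06],[0,0,0.0118,-0.0325,0.002,0.004,0.06],[0,0,0.0175,-0.04,0.0025,0.004,0.06],[0,0,0.0232,-0.0475,0.003,0.004,0.06]])

```text
clock: 5.6
eef_pos: [433.0, 394.6, -35.5]
tcp_rot: [3.141, -0.0, 1.787]
contact_force: [0.1, 1.0, 0.8]
opening: 0.703
grasp_force: 0.5
```

```bash
cat >> h.py <<'E'
def tray(y=(180,430),x=(330,640)):
    for n in("top","side"):
        p,P=cloud(n); Q=box(P,(21,27),x,y)
        # grey of the tray
        m=(P[...,2]>15)&(P[...,2]<29)&(P[...,0]>x[0])&(P[...,0]<x[1])&(P[...,1]>y[0])&(P[...,1]<y[1])
        k=cv2.morphologyEx(m.astype(np.uint8),cv2.MORPH_OPEN,np.ones((3,3)))
        l,L,st,_=cv2.connectedComponentsWithStats(k); i=1+st[1:,4].argmax()
        r=rect(P[L==i]); print(n,"tray",st[i,4],np.round(r[0],1),np.round(r[1],1),round(r[2],1))
        V=box(P,(50,60),x,y); 
        if len(V): print("  vials",len(V),np.round(np.percentile(V,[2,50,98],axis=0)).tolist())
E
python3 - <<'E'
from h import *
tray()
print(sensors.sense()['contact_force'])
a=side(.26);print(a)
rows([side(s) for s in (.32,.39,.46,.53,.6,.67,.74,.8)],-36)
E
```

```text
top tray 362 [418.3 315.2] [64.  48.1] 12.6
  vials 128 [[449.0, 306.0, 51.0], [483.0, 340.0, 55.0], [634.0, 401.0, 59.0]]
side tray 352 [431.6 366.1] [60.7 41.5] 10.9
  vials 463 [[373.0, 204.0, 50.0], [481.0, 400.0, 55.0], [634.0, 422.0, 60.0]]
[ 0.12602928 -0.43268309 -1.00290058]
(np.float64(432.82260915340015), np.float64(394.9276536886048), 1.7890963267948965)
[0, 0, np.float64(0.016), -0.0066, 0.001, 0.0003]
[0, 0, np.float64(0.037), -0.0154, 0.002, 0.0003]
[0, 0, np.float64(0.057), -0.0242, 0.0027, 0.0003]
[0, 0, np.float64(0.078), -0.0329, 0.0033, 0.0003]
[0, 0, np.float64(0.099), -0.0416, 0.0037, 0.0003]
[0, 0, np.float64(0.119), -0.0503, 0.0039, 0.0003]
[0, 0, np.float64(0.14), -0.059, 0.0039, 0.0003]
[0, 0, np.float64(0.158), -0.0665, 0.0038, 0.0003]
```

Scaled: 0.158 rad / 3.1416 = 0.0503.

move_arm(motion=[[0,0,0.0051,-0.0065,0.001,0,0.06],[0,0,0.0118,-0.0155,0.002,0,0.06],[0,0,0.0181,-0.024,0.0025,0,0.06],[0,0,0.0248,-0.033,0.0035,0,0.06],[0,0,0.0315,-0.0415,0.0035,0,0.06],[0,0,0.0379,-0.05,0.004,0,0.06],[0,0,0.0446,-0.059,0.004,0,0.06],[0,0,0.0503,-0.0665,0.004,0,0.06]])

```text
clock: 6.7
eef_pos: [451.2, 330.4, -35.6]
tcp_rot: [-3.142, 0.0, 1.629]
contact_force: [-0.1, 0.8, 0.3]
opening: 0.701
grasp_force: 0.5
```

```bash
python3 - <<'E'
from h import *
p,_=grab_frame("top")
cv2.imwrite("pics/t5.png",cv2.resize(p[160:310,210:410,::-1],None,fx=3,fy=3,interpolation=cv2.INTER_CUBIC))
rows([side(s) for s in (.85,.9,.95,.98,1)],-36)
E
```

```text
[0, 0, np.float64(0.013), -0.0057, 0.0006, 0.0003]
[0, 0, np.float64(0.028), -0.0119, 0.0013, 0.0003]
[0, 0, np.float64(0.043), -0.0181, 0.0019, 0.0003]
[0, 0, np.float64(0.052), -0.0218, 0.0022, 0.0003]
[0, 0, np.float64(0.058), -0.0242, 0.0024, 0.0003]
```

View pics/t5.png

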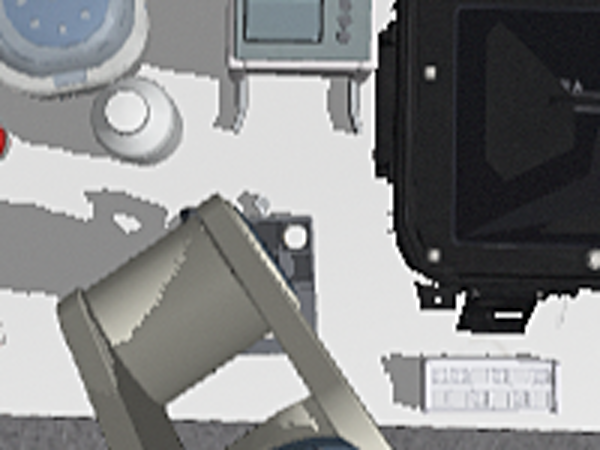

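The tray has followed: its right edge is at crop column ~315 and its stud at (258,200), nearly aligned. I finish the side push, back off and lift.

Scaled: 0.058 rad / 3.1416 = 0.0185.

move_arm(motion=[[0,0,0.0041,-0.0055,0.0005,0,0.06],[0,0,0.0089,-0.012,0.0015,0,0.06],[0,0,0.0137,-0.018,0.002,0,0.06],[0,0,0.0166,-0.022,0.002,0,0.06],[0,0,0.0185,-0.024,0.0025,0,0.06],[0,0,0.0185,-0.024,0.0025,0,0.06],[0,0,0.0185,-0.015,0.0025,0,0.06],[0,0,0.0185,-0.004,0.0025,0,0.06]])

```text
clock: 7.75
eef_pos: [453.8, 327.9, -35.6]
tcp_rot: [3.142, -0.0, 1.573]
contact_force: [0.9, 1.0, 0.7]
opening: 0.7
grasp_force: 0.0
```

```bash
python3 - <<'E'
from h import *
# retreat left, lift, then go behind
plan((456,345,-36,1.571),(456,345,130,1.571),(340,251,130,3.141))
E
```

```text
t 7.75 pos [453.8 327.9 -35.6] rot [ 3.142 -0.     1.573] F [0.9 1.  0.7]
turn [ 0.    -0.     0.002] shift [0.0171 0.0022 0.0004]
turn [ 0.    -0.     0.002] shift [ 0.0171  0.0022 -0.1656]
turn [ 0.    -0.    -1.568] shift [-0.0767 -0.114  -0.1656]
```

Scaled: -0.72 rad / 3.1416 = -0.2292.

move_arm(motion=[[0,0,0,0.01,0,0,0.06],[0,0,0,0.017,0,-0.03,0.06],[0,0,0,0.017,0,-0.08,0.06],[0,0,0,0.017,0,-0.11,0.06],[0,0,-0.0573,-0.01,-0.04,-0.11,0.06],[0,0,-0.1146,-0.04,-0.08,-0.11,0.06],[0,0,-0.1719,-0.077,-0.114,-0.11,0.06],[0,0,-0.2292,-0.077,-0.114,-0.11,0.06]])

```text
clock: 8.75
eef_pos: [336.5, 247.6, 74.1]
tcp_rot: [-3.138, -0.0, 2.299]
contact_force: [1.7, 0.3, 0.5]
opening: 0.699
grasp_force: 0.0
```

```bash
python3 - <<'E'
from h import *
plan((340,251,75,3.141))
tray()
p,_=grab_frame("top")
cv2.imwrite("pics/t6.png",cv2.resize(p[160:310,210:410,::-1],None,fx=3,fy=3,interpolation=cv2.INTER_CUBIC))
E
```

```text
t 8.75 pos [336.5 247.6  74.1] rot [-3.138 -0.     2.299] F [1.7 0.3 0.5]
turn [-0.003 -0.002 -0.842] shift [ 0.0002  0.0049 -0.001 ]
top tray 807 [423.5 252.4] [63.9 87.4] 1.0
  vials 161 [[459.0, 217.0, 51.0], [493.0, 253.0, 55.0], [634.0, 397.0, 59.0]]
side tray 1086 [451.6 254.1] [ 92.3 118.9] 89.6
  vials 336 [[459.0, 205.0, 50.0], [504.0, 289.0, 54.0], [634.0, 423.0, 60.0]]
```

View pics/t6.png

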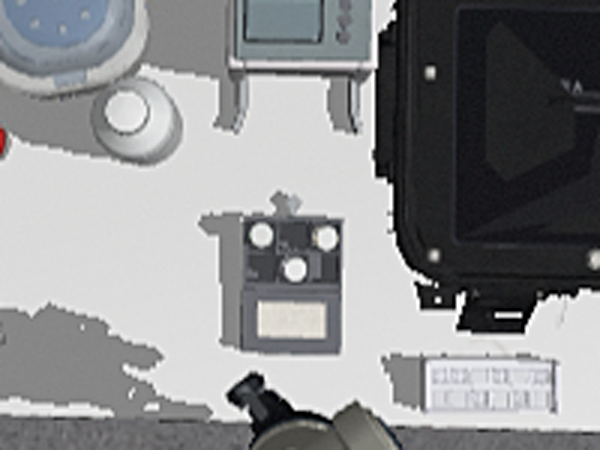

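The tray stands square at crop (293,285), directly in line with the reader's rails at columns 235 and 340, with its vials upright. Next I go behind it.

Scaled: -0.842 rad / 3.1416 = -0.268.

move_arm(motion=[[0,0,-0.0573,-0.005,-0.01,0,0.06],[0,0,-0.1146,-0.009,-0.012,0,0.06],[0,0,-0.1719,-0.009,-0.013,0,0.06],[0,0,-0.2292,-0.009,-0.013,0,0.06],[0,0,-0.268,-0.009,-0.013,0,0.06],[0,0,-0.268,-0.009,-0.013,0,0.06]])

```text
clock: 9.65
eef_pos: [336.7, 235.3, 74.4]
tcp_rot: [3.141, 0.0, 3.131]
contact_force: [-0.2, -0.9, -0.8]
opening: 0.704
grasp_force: 0.0
```

```bash
python3 - <<'E'
from h import *
plan((358,253,-36,3.1416))
E
```

```text
t 9.65 pos [336.7 235.3  74.4] rot [3.141 0.    3.131] F [-0.2 -0.9 -0.8]
turn [ 0.     0.    -0.011] shift [-0.021   0.0179  0.1104]
```

Scaled: -0.011 rad / 3.1416 = -0.0035.

move_arm(motion=[[0,0,-0.0035,-0.021,0.018,0,0.06],[0,0,-0.0035,-0.021,0.018,0.03,0.06],[0,0,-0.0035,-0.021,0.018,0.06,0.06],[0,0,-0.0035,-0.021,0.018,0.09,0.06],[0,0,-0.0035,-0.021,0.018,0.105,0.06],[0,0,-0.0035,-0.021,0.018,0.11,0.06],[0,0,-0.0035,-0.021,0.018,0.11,0.06]])

```text
clock: 10.52
eef_pos: [357.5, 252.6, -35.4]
tcp_rot: [3.141, 0.0, -3.138]
contact_force: [-0.5, 0.5, -0.3]
opening: 0.703
grasp_force: 0.0
```

```bash
python3 - <<'E'
from h import *
plan((380.6,253,-36,3.1416))
E
```

```text
t 10.53 pos [357.5 252.6 -35.4] rot [ 3.141  0.    -3.138] F [-0.5  0.5 -0.3]
turn [0.    0.    0.003] shift [-0.0231  0.0003  0.0006]
```

move_arm(motion=[[0,0,0,-0.008,0,0,0.06],[0,0,0,-0.015,0,0,0.06],[0,0,0,-0.02,0,0,0.06],[0,0,0,-0.024,0,0,0.06],[0,0,0,-0.03,0,0,0.06],[0,0,0,-0.038,0,0,0.06],[0,0,0,-0.046,-0.001,0,0.06],[0,0,0,-0.054,-0.001,0,0.06]])

```text
clock: 11.52
eef_pos: [411.8, 251.5, -35.7]
tcp_rot: [-3.141, -0.0, -3.137]
contact_force: [0.1, 0.8, -0.4]
opening: 0.699
grasp_force: 0.4
```

move_arm(motion=[[0,0,0,-0.008,0,0,0.06],[0,0,0,-0.016,0,0,0.06],[0,0,0,-0.024,0,0,0.06],[0,0,0,-0.032,-0.001,0,0.06],[0,0,0,-0.04,-0.001,0,0.06],[0,0,0,-0.046,-0.001,0,0.06],[0,0,0,-0.05,-0.001,0,0.06],[0,0,0,-0.05,-0.001,0,0.06]])

```text
clock: 12.52
eef_pos: [461.6, 250.9, -35.6]
tcp_rot: [3.141, 0.0, -3.138]
contact_force: [-0.1, 0.4, 0.5]
opening: 0.702
grasp_force: 0.0
```

```bash
python3 - <<'E'
from h import *
plan((500,251,-36,3.1416))
tray((180,320))
p,_=grab_frame("top")
cv2.imwrite("pics/t7.png",cv2.resize(p[160:310,210:410,::-1],None,fx=3,fy=3,interpolation=cv2.INTER_CUBIC))
E
```

```text
t 12.53 pos [461.6 250.9 -35.6] rot [ 3.141  0.    -3.138] F [-0.1  0.4  0.5]
turn [0.    0.    0.004] shift [-0.0384 -0.0001  0.0004]
top tray 342 [512.2 254.3] [45.3 77.1] 1.4
  vials 149 [[539.0, 216.0, 51.0], [572.0, 250.0, 55.0], [634.0, 301.0, 59.0]]
side tray 967 [519.6 252.3] [91.8 97.8] 89.7
  vials 193 [[449.0, 200.0, 51.0], [556.0, 253.0, 55.0], [636.0, 314.0, 59.0]]
```

View pics/t7.png

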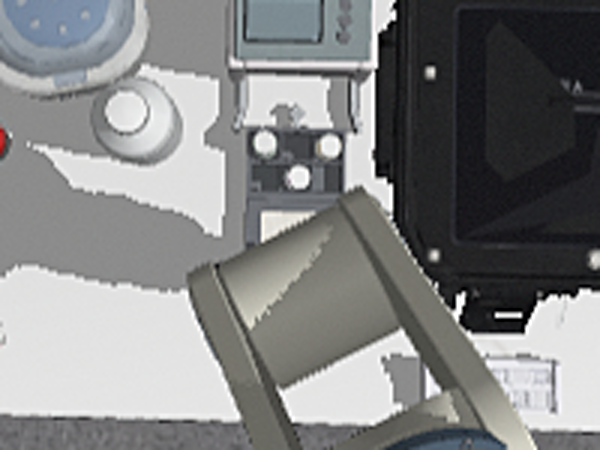

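The tray's nose is at crop row 128, right at the rail tips and centred at column ~296 between them. I go on gently.

move_arm(motion=[[0,0,0,-0.003,0,0,0.06],[0,0,0,-0.007,0,0,0.06],[0,0,0,-0.011,0,0,0.06],[0,0,0,-0.015,0,0,0.06],[0,0,0,-0.019,0,0,0.06],[0,0,0,-0.023,0,0,0.06],[0,0,0,-0.026,0,0,0.06],[0,0,0,-0.028,0,0,0.06]])

```text
clock: 13.68
eef_pos: [489.5, 251.0, -35.6]
tcp_rot: [3.142, 0.0, -3.137]
contact_force: [-1.3, -1.0, 0.8]
opening: 0.702
grasp_force: 0.5
```

move_arm(motion=[[0,0,0,-0.003,0,0,0.06],[0,0,0,-0.007,0,0,0.06],[0,0,0,-0.011,0,0,0.06],[0,0,0,-0.015,0,0,0.06],[0,0,0,-0.019,0,0,0.06],[0,0,0,-0.023,0,0,0.06],[0,0,0,-0.026,0,0,0.06],[0,0,0,-0.028,0,0,0.06]])

```text
clock: 14.68
eef_pos: [517.5, 251.1, -35.6]
tcp_rot: [3.142, 0.0, -3.137]
contact_force: [-1.1, 0.1, 0.9]
opening: 0.702
grasp_force: 0.5
```

```bash
python3 - <<'E'
from h import *
plan((520,251,-36,3.1416))
tray((180,320))
print(sensors.sense()['joint_efforts'])
E
```

```text
t 14.68 pos [517.5 251.1 -35.6] rot [ 3.142  0.    -3.137] F [-1.1  0.1  0.9]
turn [0.    0.    0.004] shift [-0.0025 -0.0001  0.0004]
top tray 96 [579.7 275.7] [22.  37.5] 1.4
  vials 127 [[594.0, 215.0, 51.0], [625.0, 248.0, 55.0], [635.0, 299.0, 59.0]]
side tray 637 [554.9 246.8] [ 56.1 123.6] 19.1
  vials 74 [[503.0, 197.0, 50.0], [520.0, 309.0, 57.0], [637.0, 316.0, 60.0]]
[-5.18187240e-02 -6.28120136e+01 -2.08946621e+01  5.81221684e-03
  4.62679483e-02 -1.81210146e-02]
```

move_arm(motion=[[0,0,0,-0.001,0,0,0.06],[0,0,0,-0.002,0,0,0.06],[0,0,0,-0.003,0,0,0.06],[0,0,0,-0.004,0,0,0.06],[0,0,0,-0.005,0,0,0.06]])

```text
clock: 15.4
eef_pos: [522.3, 251.1, -35.6]
tcp_rot: [-3.142, -0.0, -3.137]
contact_force: [-0.9, -0.3, 1.1]
opening: 0.703
grasp_force: 0.6
```

move_arm(motion=[[0,0,0,-0.001,0,0,0.06],[0,0,0,-0.002,0,0,0.06],[0,0,0,-0.003,0,0,0.06],[0,0,0,-0.004,0,0,0.06]])

```text
clock: 15.9
eef_pos: [526.4, 251.1, -35.6]
tcp_rot: [3.142, 0.0, -3.137]
contact_force: [-2.1, -0.3, 1.6]
opening: 0.701
grasp_force: 0.6
```

move_arm(motion=[[0,0,0,-0.001,0,0,0.06],[0,0,0,-0.002,0,0,0.06],[0,0,0,-0.003,0,0,0.06]])

```text
clock: 16.27
eef_pos: [529.3, 251.2, -35.6]
tcp_rot: [3.142, 0.0, -3.137]
contact_force: [-0.7, -0.1, 0.4]
opening: 0.706
grasp_force: 0.6
```

move_arm(motion=[[0,0,0,-0.001,0,0,0.06],[0,0,0,-0.002,0,0,0.06],[0,0,0,-0.003,0,0,0.06]])

```text
clock: 16.65
eef_pos: [532.3, 251.1, -35.6]
tcp_rot: [3.142, 0.0, -3.137]
contact_force: [-0.9, 0.1, 0.6]
opening: 0.703
grasp_force: 0.6
```

move_arm(motion=[[0,0,0,-0.001,0,0,0.06],[0,0,0,-0.002,0,0,0.06],[0,0,0,-0.003,0,0,0.06]])

```text
clock: 17.02
eef_pos: [535.3, 251.2, -35.6]
tcp_rot: [3.142, 0.0, -3.137]
contact_force: [-1.0, 0.1, 0.7]
opening: 0.701
grasp_force: 0.6
```

move_arm(motion=[[0,0,0,-0.001,0,0,0.06],[0,0,0,-0.002,0,0,0.06],[0,0,0,-0.003,0,0,0.06]])

```text
clock: 17.4
eef_pos: [538.3, 251.2, -35.6]
tcp_rot: [-3.142, -0.0, -3.137]
contact_force: [-0.3, 0.9, 1.5]
opening: 0.707
grasp_force: 0.6
```

move_arm(motion=[[0,0,0,-0.001,0,0,0.06],[0,0,0,-0.002,0,0,0.06],[0,0,0,-0.003,0,0,0.06]])

```text
clock: 17.77
eef_pos: [541.3, 251.2, -35.6]
tcp_rot: [-3.142, -0.0, -3.137]
contact_force: [-1.9, -0.8, 1.3]
opening: 0.705
grasp_force: 0.6
```

move_arm(motion=[[0,0,0,-0.001,0,0,0.06],[0,0,0,-0.002,0,0,0.06],[0,0,0,-0.003,0,0,0.06]])

```text
clock: 18.15
eef_pos: [543.3, 250.9, -35.7]
tcp_rot: [-3.141, -0.002, -3.138]
contact_force: [-7.1, -0.5, 5.4]
opening: 0.705
grasp_force: 3.2
```

move_arm(motion=[[0,0,0,-0.0005,0,0,0.06],[0,0,0,-0.001,0,0,0.06]])

```text
clock: 18.4
eef_pos: [543.9, 250.9, -35.8]
tcp_rot: [-3.141, -0.002, -3.137]
contact_force: [-6.4, -0.1, 5.7]
opening: 0.705
grasp_force: 3.6
```

move_arm(motion=[[0,0,0,-0.0005,0,-0.0004,0.06],[0,0,0,-0.001,0,-0.0007,0.06]])

```text
clock: 18.65
eef_pos: [544.5, 250.7, -35.6]
tcp_rot: [-3.141, -0.003, -3.137]
contact_force: [-5.9, -0.2, -0.9]
opening: 0.699
grasp_force: 2.9
```

move_arm(motion=[[0,0,0,-0.0005,0,0,0.06],[0,0,0,-0.001,0,0,0.06]])

```text
clock: 18.9
eef_pos: [545.4, 250.6, -35.6]
tcp_rot: [-3.14, -0.003, -3.137]
contact_force: [-4.8, -0.2, -0.1]
opening: 0.7
grasp_force: 2.9
```

move_arm(motion=[[0,0,0,-0.0005,0,0,0.06],[0,0,0,-0.001,0,0,0.06]])

```text
clock: 19.15
eef_pos: [547.7, 251.0, -35.4]
tcp_rot: [-3.141, -0.001, -3.137]
contact_force: [-2.3, -0.7, -1.5]
opening: 0.702
grasp_force: 0.9
```

move_arm(motion=[[0,0,0,0,0,0,0.06],[0,0,0,0,0,0,0.06]])

```text
clock: 19.4
eef_pos: [549.2, 251.5, -34.6]
tcp_rot: [3.141, 0.002, -3.137]
contact_force: [-0.1, -0.0, 0.1]
opening: 0.704
grasp_force: 0.1
```

```bash
python3 - <<'E'
from h import *
s=sensors.sense(); print(s['eef_pos'],s['contact_force'],s['grasp_force'])
p,P=cloud("side")
# rear edge of tray deck
Q=box(P,(21,27),(530,632),(225,292))
print(len(Q)); 
for y in range(225,292,8):
    q=Q[(Q[:,1]>y)&(Q[:,1]<y+8)]
    if len(q)>3: print(y,np.round(np.sort(q[:,0])[:4],1))
cv2.imwrite("pics/s8.png",cv2.resize(p[130:280,150:350,::-1],None,fx=4,fy=4,interpolation=cv2.INTER_CUBIC))
E
```

```text
[549.20674909 251.50968001 -34.598427  ] [-0.10664867 -0.03131119  0.06076342] 0.06283556576818228
102
225 [571.3 571.5 572.1 573.4]
233 [570.1 571.  572.4 572.5]
241 [569.7 569.9 571.5 573.8]
249 [568.4 568.6 568.9 570.6]
257 [567.8 569.6 569.7 572. ]
265 [566.5 566.6 568.7 569.1]
273 [561.2 563.1 563.3 565.8]
281 [536.9 537.2 538.9 555.7]
289 [536.8 538.8 557.8 561.9]
```

View pics/s8.png

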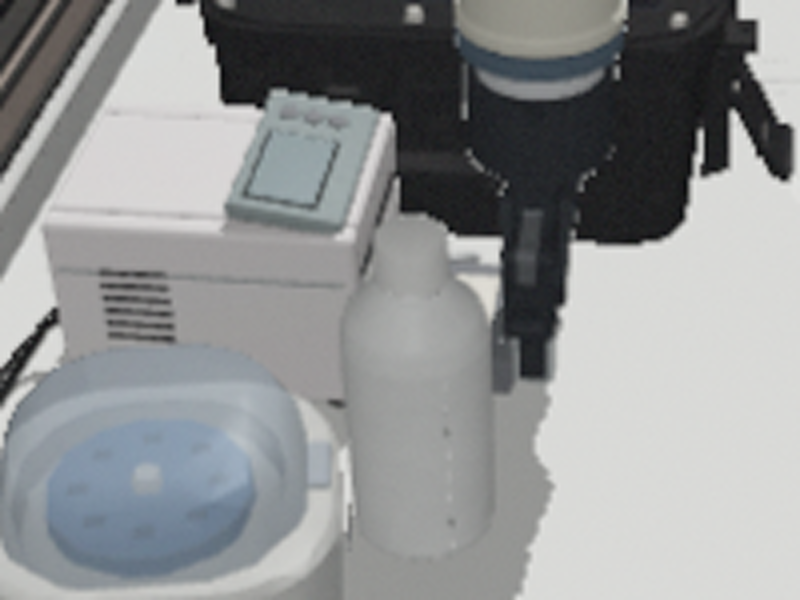

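The side view shows the fingers at crop (530,370), just behind the tray's rear at (500,365). The push has dropped to zero, so the catch seems to have snapped. I back off and check.

move_arm(motion=[[0,0,0,0.004,0,0,0.06],[0,0,0,0.02,0,0,0.06],[0,0,0,0.05,0,0,0.06],[0,0,0,0.09,0,0,0.06],[0,0,0,0.13,0,-0.03,0.06],[0,0,0,0.17,0,-0.08,0.06],[0,0,0,0.2,0,-0.11,0.06],[0,0,0,0.2,0,-0.11,0.06]])

```text
clock: 20.45
eef_pos: [346.7, 250.6, 76.8]
tcp_rot: [3.14, 0.002, -3.136]
contact_force: [1.0, -0.6, 0.6]
opening: 0.7
grasp_force: 0.0
```

```bash
python3 - <<'E'
from h import *
plan()
for n in ("top","side"):
    p,P=cloud(n)
    Q=box(P,(20,28),(520,632),(212,290))
    for y in range(212,290,10):
        q=Q[(Q[:,1]>y)&(Q[:,1]<y+10)]
        if len(q)>3: print(n,y,len(q),np.round([q[:,0].min(),np.percentile(q[:,0],5)],1))
    tray((200,300))
    if n=="top": cv2.imwrite("pics/t9.png",cv2.resize(p[160:310,210:410,::-1],None,fx=3,fy=3,interpolation=cv2.INTER_CUBIC))
E
```

```text
t 20.45 pos [346.7 250.6  76.8] rot [ 3.140e+00  2.000e-03 -3.136e+00] F [ 1.  -0.6  0.6]
top 212 82 [559.5 562.2]
top 222 91 [559.2 562. ]
top 232 96 [559.2 561.9]
top 242 81 [559.  564.1]
top 252 73 [558.7 562.8]
top 262 89 [558.6 562.2]
top 272 84 [560.9 563.4]
top 282 67 [560.6 563.3]
top tray 787 [591.5 248. ] [65.1 93.4] 1.0
  vials 30 [[625.0, 241.0, 50.0], [630.0, 251.0, 55.0], [635.0, 275.0, 59.0]]
side tray 282 [574.1 248.1] [ 42.1 101.4] 8.4
  vials 12 [[634.0, 201.0, 50.0], [636.0, 204.0, 55.0], [639.0, 258.0, 60.0]]
side 212 48 [559.5 560.7]
side 222 45 [558.2 559.3]
side 232 30 [559.3 560.6]
side 242 33 [558.1 558.6]
side 252 17 [559.2 561. ]
side 262 23 [558.2 558.4]
side 272 20 [558.9 558.9]
side 282 14 [558.1 558.3]
top tray 809 [598.  248.1] [78.5 93.6] 0.9
  vials 30 [[625.0, 225.0, 52.0], [630.0, 251.0, 55.0], [636.0, 259.0, 59.0]]
side tray 282 [575.  248.1] [39.9 98.6] 8.7
  vials 13 [[634.0, 202.0, 51.0], [636.0, 206.0, 52.0], [639.0, 261.0, 59.0]]
```

View pics/t9.png

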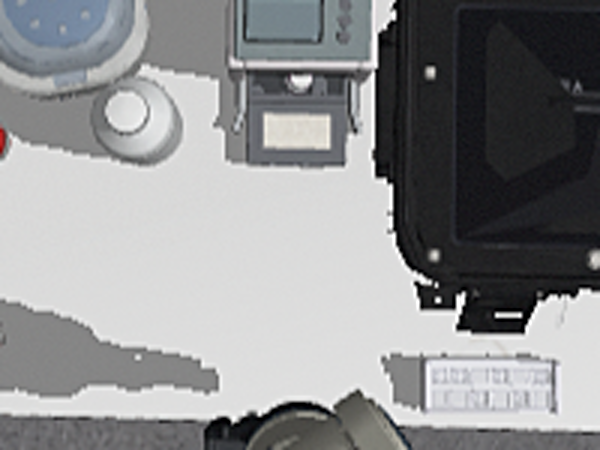

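The tray is in the bay, with its rear edge at crop row ~165 (x ≈ 559 mm) and square. To be sure it is fully home, I feel it once more with very small steps.

```bash
python3 -c "
from h import *
plan((540,250.8,-34.5,3.1416))"
```

```text
t 20.75 pos [348.3 250.   74.1] rot [-3.141e+00 -1.000e-03 -3.138e+00] F [0.7 0.5 0.2]
turn [-0.001 -0.001  0.004] shift [-0.1918  0.0002  0.1084]
```

move_arm(motion=[[0,0,0,-0.02,0,0.03,0.06],[0,0,0,-0.06,0,0.07,0.06],[0,0,0,-0.1,0,0.1,0.06],[0,0,0,-0.14,0,0.109,0.06],[0,0,0,-0.17,0,0.109,0.06],[0,0,0,-0.185,0,0.109,0.06],[0,0,0,-0.192,0,0.109,0.06],[0,0,0,-0.192,0,0.109,0.06]])

```text
clock: 21.75
eef_pos: [539.7, 251.0, -34.1]
tcp_rot: [-3.141, -0.001, -3.137]
contact_force: [-0.8, 0.2, -0.5]
opening: 0.698
grasp_force: 0.0
```

move_arm(motion=[[0,0,0,-0.0015,0,0,0.06],[0,0,0,-0.003,0,0,0.06],[0,0,0,-0.004,0,0,0.06],[0,0,0,-0.005,0,0,0.06],[0,0,0,-0.005,0,0,0.06]])

```text
clock: 22.38
eef_pos: [545.3, 251.2, -33.9]
tcp_rot: [3.142, 0.0, -3.137]
contact_force: [-0.7, 0.1, 0.2]
opening: 0.703
grasp_force: 0.0
```

move_arm(motion=[[0,0,0,-0.001,0,0,0.06],[0,0,0,-0.002,0,0,0.06],[0,0,0,-0.003,0,0,0.06],[0,0,0,-0.003,0,0,0.06]])

```text
clock: 22.88
eef_pos: [548.4, 251.2, -33.9]
tcp_rot: [3.142, 0.0, -3.137]
contact_force: [-0.4, -0.7, -0.1]
opening: 0.703
grasp_force: 0.0
```

move_arm(motion=[[0,0,0,-0.0005,0,0,0.06],[0,0,0,-0.001,0,0,0.06],[0,0,0,-0.001,0,0,0.06]])

```text
clock: 23.25
eef_pos: [549.3, 251.2, -33.9]
tcp_rot: [3.142, 0.0, -3.137]
contact_force: [0.4, 0.4, -0.3]
opening: 0.708
grasp_force: 0.0
```

move_arm(motion=[[0,0,0,-0.0005,0,0,0.06],[0,0,0,-0.001,0,0,0.06],[0,0,0,-0.001,0,0,0.06]])

```text
clock: 23.62
eef_pos: [550.4, 251.2, -33.9]
tcp_rot: [3.142, 0.0, -3.137]
contact_force: [0.4, 0.3, -0.0]
opening: 0.701
grasp_force: 0.0
```

move_arm(motion=[[0,0,0,-0.0005,0,0,0.06],[0,0,0,-0.0005,0,0,0.06]])

```text
clock: 23.88
eef_pos: [550.8, 251.2, -33.9]
tcp_rot: [3.142, 0.0, -3.137]
contact_force: [0.4, 0.2, 0.2]
opening: 0.7
grasp_force: 0.0
```

The fingers still meet nothing 5 mm past the last point of contact, so the catch has drawn the tray home. I retreat and hand in.

move_arm(motion=[[0,0,0,0.02,0,0,0.06],[0,0,0,0.06,0,0,0.06],[0,0,0,0.1,0,0,0.06],[0,0,0,0.14,0,-0.03,0.06],[0,0,0,0.16,0,-0.08,0.06],[0,0,0,0.16,0,-0.11,0.06],[0,0,0,0.16,0,-0.11,0.06],[0,0,0,0.16,0,-0.11,0.06]])

```text
clock: 24.88
eef_pos: [390.6, 250.4, 75.6]
tcp_rot: [-3.141, -0.0, -3.138]
contact_force: [0.5, 0.1, 0.1]
opening: 0.699
grasp_force: 0.0
```

```bash
python3 -c "
from h import *
plan(); print(order.sign_off())"
```

```text
t 24.88 pos [390.6 250.4  75.6] rot [-3.141 -0.    -3.138] F [0.5 0.1 0.1]
the job is handed in; nothing more can be done
None
```

The tray was pushed into the reader bay until the catch snapped and drew it home (read from the push force and by feel, as I had no reading of the catch or home switch); the highest push I read was about 7 N, and I handed the job in at 24.9 s with the arm clear.

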